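# Uncap a brazing cylinder of unknown thread hand

### The job

Two like gas cylinders of a brazing kit stand in the caddy: swing its hinged keeper bar shut until it clicks into its detent, so that both are held, then unscrew the cap of the cylinder nearest the bar's knob. Its label is gone and one gas of the pair has a left-hand thread, so try it gently both ways to find which way it undoes, then lift the cap off. Finish still holding the cap in the gripper, kept still straight above that cylinder and a good 5 cm clear of its valve, with the bar still shut, the other cylinder still capped and everything else left where it was.

Things in the scene. Friction and masses are not known exactly. Their poses are not given: they have to be found in the camera images.
- caddy: the caddy, a grey steel stand fixed on the table: base plate 125 x 325 x 6 mm, two square pockets (75 mm inside, walls 45 mm high) 120 mm apart with a narrow pocket between. Origin on the table midway between the cylinders; y runs along the row towards the knob end, x to the back (rail 131 mm high, carrying handle 151 mm high, 64 mm behind the row); the keeper bar is on the front, -x
- keeper (a joint): angle of the flat steel keeper bar (4 mm thick) on its upright hinge: 0 = shut, along the fronts of both cylinders; grows to 1.3 as it swings out to the front (counter-clockwise from above). It stays where it is left; in the last 0.07 rad two sprung pads meet the cylinders and it rides over a spring plunger in the far post (about 10 N at the knob), then drops behind it, near 0. Under 0.03 is shut
- keeper_hinge (a point): on the bar's upright hinge axis, at the robot's end of the row, 42 mm in front of the row's centre line; half-way up the bar, 125 mm above the table (the bar spans 117 to 133 mm)
- keeper_knob (a point): centre of the upright round black knob at the bar's free end: 16 mm thick, from 133 to 179 mm above the table, this point at 156 mm and 268 mm from the hinge axis. The bar lies straight from the hinge axis to the knob. It can be pinched from above, or the bar pushed
- seat_knob (a point): centre of the floor of the pocket nearest the knob's shut place (the far pocket), 6 mm above the table: the cylinder standing here is the one to uncap
- seat_hinge (a point): centre of the floor of the other pocket, nearest the hinge; its cylinder stays capped
- cylinder_1: one of two like bare aluminium gas cylinders, 0.9 kg, 72 mm across, upright and loose in its pocket; body 150 mm high, sloping shoulder to 174 mm, then a neck 21 mm across (29 mm over its threads) up to 213 mm. Origin under its centre. It may stand in either pocket, turned anyhow
- cylinder_2: the other such cylinder. One of the two has a left-hand thread, the other a right-hand one; they look the same
- neck_1 (a point): centre of the top of cylinder_1's neck (the valve), 213 mm above the cylinder's foot
- neck_2 (a point): the same on cylinder_2
- cap_1 (a point): centre (half-way up) of the ribbed round grey cap on cylinder_1: 40 mm across, 27 mm high, 45 g. Home, this point is 9.5 mm below the neck's top, about 210 mm above the table. Two-start lug thread: turned 1.1 rad the right way (anything up to 2.4 rad does) the cap is free; it turns easily that way and does not rise by itself; then lift it straight off
- cap_2 (a point): the same on cylinder_2, of the other hand. Turned the wrong way a cap meets a stop within 0.1 rad; turned on, it takes its cylinder round with it (roughly 0.15 to 0.3 N m), which does no harm. While still threaded a cap lifts 1 to 2 mm, then takes the cylinder up with it (10 to 15 N)
- cap_1_body: the cap on cylinder_1 taken whole; origin at the centre of its lower edge, z up
- cap_2_body: the cap on cylinder_2, the same way
- torch: a brazing torch lying down: black handle 110 x 24 x 24 mm with a thin copper tube, 230 mm long in all, up to 40 mm high; origin under the handle's front part, x along it to the flame end. Leave it alone
- striker: a wire flint striker lying flat, 155 mm long, 16 mm high; origin on the table in its middle. Leave it alone
- solder: a spool of solder standing on its flange, 66 mm across, 39 mm high; origin under its centre. Leave it alone
- flux_tin: a flat round steel tin, 71 mm across, 40 mm high; origin under its centre. Leave it alone
- wrench: a steel wrench lying flat on the side behind the stand; origin under its middle. Leave it alone
- bottle: a green bottle 68 mm across, 210 mm high, towards the far edge; origin under its centre. Leave it alone
- nozzle: a spare brass nozzle, 16 mm across and 48 mm high, standing in the stand's narrow middle pocket between the cylinders; origin under its centre. Leave it alone
Mind the look-alikes: they are no part of the job. What is shaped like the cylinder_2 but pink or red is not meant.

How it is judged:
On the way, in this order (a step that is already met when the one before it is completed fails the run):
1. the keeper bar is swung shut into its detent (value of joint keeper below 0.03 rad), for 0.2 s.
2. with the bar shut, the cap of the cylinder nearest the knob is unscrewed and lifted off its neck in the gripper (value of joint keeper below 0.03 rad and ((horizontal distance between cylinder_1 and seat_knob below 0.02 m and z of cap_1 in the frame of neck_1 above 0.01 m and contact force between the fingers and cap_1_body above 0.5 N) or (horizontal distance between cylinder_2 and seat_knob below 0.02 m and z of cap_2 in the frame of neck_2 above 0.01 m and contact force between the fingers and cap_2_body above 0.5 N))), for 0.2 s.
At the end, for the whole second after the job is handed in: Gripper holds the knob-end cylinder's cap: its lower edge over 40 mm above that neck, within 80 mm sideways, still, touching no cylinder or caddy; bar within 0.03 rad of shut; both cylinders upright (0.06 rad), down in their pockets (20 mm); other cap still on (value of joint keeper below 0.03 rad and ((horizontal distance between cylinder_1 and seat_knob below 0.02 m and z of cap_1 in the frame of neck_1 above 0.0535 m and horizontal distance between cap_1 and neck_1 below 0.08 m and contact force between the fingers and cap_1_body above 0.5 N and linear speed of cap_1_body below 0.05 m/s and contact force between cap_1_body and cylinder_1 below 0.05 N and contact force between cap_1_body and cylinder_2 below 0.05 N and contact force between cap_1_body and caddy below 0.05 N and horizontal distance between cylinder_2 and seat_hinge below 0.02 m and angle between each of cylinder_1, cylinder_2's own z axis and vertical below 0.06 rad and height (world z) of each of cylinder_1, cylinder_2 below 0.012 m and distance between cap_2 and neck_2 below 0.015 m) or (horizontal distance between cylinder_2 and seat_knob below 0.02 m and z of cap_2 in the frame of neck_2 above 0.0535 m and horizontal distance between cap_2 and neck_2 below 0.08 m and contact force between the fingers and cap_2_body above 0.5 N and linear speed of cap_2_body below 0.05 m/s and contact force between cap_2_body and cylinder_2 below 0.05 N and contact force between cap_2_body and cylinder_1 below 0.05 N and contact force between cap_2_body and caddy below 0.05 N and horizontal distance between cylinder_1 and seat_hinge below 0.02 m and angle between each of cylinder_2, cylinder_1's own z axis and vertical below 0.06 rad and height (world z) of each of cylinder_2, cylinder_1 below 0.012 m and distance between cap_1 and neck_1 below 0.015 m))); the arm keeps its last pose, push and grip.
It fails at once if a bystander is shifted by more than 4 cm (distance of any of torch, striker, solder, flux_tin, wrench, bottle, nozzle from where it was at the start of the episode above 0.04 m).
It also fails if it takes over 61 s, if anything falls off the work surface, if the arm or the gripper's body presses on something with over 40 N, if the wrist force passes 120 N, or if a joint passes its speed limit or range.

### The arm

A 6-joint arm with a two-finger parallel gripper is mounted at the origin on the work surface. World frame = base frame: x ahead of the robot, y to its left, z up, the work surface at z = 0. Lengths are in m, angles in rad, forces in N, time in s.
With the tool pointing down it reaches from about 0.425 to 0.95 m from the base axis. Payload 3.5 kg.
Tool frame: the origin (TCP) lies on the centre line of the jaws, within the pads' length; the fingertips stand 14 mm ahead of it and the grasp point (between the pads) lies 5 mm behind it (tips_ahead is the distance from the TCP to the fingertips, in m); y points along the fingers, z is the direction in which the jaws open and shut, and the axes are right-handed (so a half turn about y gives the same grasp; the last joint's range is limited). The gripper opens to 85 mm and grips with 20 to 120 N. Pads are 22 mm wide; open, the fingers measure 114 mm over their backs; the gripper's body (76 mm by 85 mm) begins 54 mm behind the grasp point. The pads swing forward as they close: fully open they stand 13 mm farther back than shut.
Start: joints at [-1.261, 0.286, 1.577, -0, 1.279, -0.15], TCP at [0.3, -0.605, 0.224] pointing down, gripper open.
Joint ranges: [-2.77, 2.77], [-0.9, 2.22], [0.21, 2.48], [-1.53, 4.67], [0.24, 2.81], [-2.84, 2.84]. Speed limits (rad/s): [2.79, 2.79, 3.14, 3.14, 3.14, 3.14].

### API

Orientations are given as a unit quaternion [x, y, z, w].
In Python, from plant import get_state, read_camera, sign_off, tips_ahead gives the robot as it stands.
- The arm moves only by the tool send_rows, never from a script. Its argument "plan" is a list of rows, each a list of 2 entries, a list of its own where there are three numbers: the shift along the tool's x, y, z in units of 12 cm (1.0 is 12 cm), then the turn, a rotation vector about the tool's x, y, z in units of 360 degrees (1.0 is 360 degrees). In form: [[[tx, ty, tz], [rx, ry, rz]], ...]. A call has 1 to 12 rows; each row shifts and turns the commanded pose from where the row before left it, along the tool's axes as they then stand; what a row does not reach is not made up. A row lasts 1/10 s, in which the tool goes at most 50 mm and 8.59 degrees, less where a joint would pass 70% of its speed; a pose out of reach is approached as far as the arm can. A call with a number of a shift or a turn outside -1 to 1 is refused whole. A call with a gripper value outside its range is refused whole. "gripper" is the closure, from 0 (fully open) to 1 (shut), set as the call begins (left out, the last holds). The fingers move at their own pace and stop on an object; "grip_force" is the grip in N (left out, the last holds). Time passes only in rows, so rows that do not move let the fingers close. It gives the time, the measured TCP pose, the force and the opening at its end, in the units of the state.
- get_state(): the state, without advancing time (a new reading comes with each control period).
- read_camera(name): name is "side" or "top"; returns a dict with "img" (384x512x3 uint8, blue, green, red), "fx", "fy", "cx", "cy" (pixels), "world_from_camera" (4x4, takes a point from camera to world coordinates). Camera axes: x right, y down, z forward; pixel columns grow to the right and rows downward; lengths in m; the calibration is good to about 2 mm. A picture is of the moment at which its call begins. There is no depth.
- sign_off(): hands the job in, once; it reports no verdict.
The state is a dict: "time": time; "qpos": joint angles; "dq": joint speeds; "joint_efforts": joint torques, N m; "eef_pos": TCP position; "tcp_rot": TCP orientation; "contact_force": force on the tool from outside, world axes, zero at the start; "wrist_torque": the same for the moment, N m; "opening": opening from 0.0 (shut) to 1.0 (fully open).
Only numpy, scipy, OpenCV 4.12 (cv2) and the standard library are available. Lean on these libraries where they do the work, as an engineer would, in place of code of your own. Each camera call takes 0.05 s, during which the arm holds its last target. There are 200 camera calls.

## Working session

There is one attempt and no reset: what is moved stays moved. The work goes in short steps, Python scripts to look and compute and a tool call to move; the robot and the scene stay as the last step left them, time stands still between calls to the robot, and variables do not carry over. Pictures are saved under pics/ and viewed, about 8 in all and at most 12, crops included, and the job is handed in when it is done.

Besides the shell and the picture viewer there is one more tool, called by a JSON object that holds its "method" and its "body". send_rows: Moves the arm, as the interface text tells. Its arguments: {"type":"object","properties":{"plan":{"type":"array"},"gripper":{"type":"number"},"grip_force":{"type":"number"}},"required":["plan"]}

```bash
mkdir -p pics; cat > h.py <<'E'
import numpy as np,cv2
from plant import *
from scipy.spatial.transform import Rotation as R
def snap(n,f):
    c=read_camera(n); cv2.imwrite('pics/'+f,c['img']); return c
def P(c,p):
    T=np.array(c['world_from_camera']); q=np.linalg.inv(T)@np.append(p,1); return np.array([c['fx']*q[0]/q[2]+c['cx'],c['fy']*q[1]/q[2]+c['cy']])
def ray(c,u,v):
    T=np.array(c['world_from_camera']); d=T[:3,:3]@np.array([(u-c['cx'])/c['fx'],(v-c['cy'])/c['fy'],1]); return T[:3,3],d
def atz(c,u,v,z):
    o,d=ray(c,u,v); return o+d*(z-o[2])/d[2]
def tri(*r):
    A=0;b=0
    for o,d in r:
        d=d/np.linalg.norm(d);M=np.eye(3)-np.outer(d,d);A=A+M;b=b+M@o
    return np.linalg.solve(A,b)
E
python3 - <<'E'
from h import *
a=snap('side','s0.png');b=snap('top','t0.png')
for c in(a,b):print(c['fx'],c['cx'],c['cy'],np.round(c['world_from_camera'],3).tolist())
s=get_state();print(s,tips_ahead);print(R.from_quat(s['tcp_rot']).as_matrix().round(3))
v=np.hstack([a['img'],b['img']]);cv2.imwrite('pics/both.png',cv2.resize(a['img'],(800,600)));cv2.imwrite('pics/top.png',cv2.resize(b['img'],(800,600)))
E
```

```text
403.9155159713475 255.624478750592 189.50424094572665 [[-0.135, 0.83, -0.541, 1.135], [0.991, 0.121, -0.061, 0.015], [0.015, -0.544, -0.839, 1.06], [0.0, 0.0, 0.0, 1.0]]
352.7008756650484 252.35607130636822 187.9690112881696 [[0.018, -0.985, 0.174, 0.346], [-0.999, -0.023, -0.031, -0.015], [0.035, -0.173, -0.984, 1.286], [0.0, 0.0, 0.0, 1.0]]
{'time': 0.1, 'qpos': array([-1.26102189e+00,  2.87092791e-01,  1.57803345e+00, -1.05844032e-05,
        1.27863489e+00, -1.49990908e-01]), 'dq': array([ 4.89973557e-04, -2.52329364e-03, -3.83473975e-03, -3.64686304e-04,
        2.71645587e-05, -3.69636249e-04]), 'joint_efforts': array([ 1.24845163e-03, -4.07291114e+01, -2.93699634e+01, -1.01835315e-04,
        3.38123049e-03, -9.45968765e-06]), 'eef_pos': array([ 0.29936204, -0.60429538,  0.22307351]), 'tcp_rot': array([-0.16118939,  0.68926831, -0.68774042,  0.16105988]), 'contact_force': array([-0.2423141 , -0.15059582,  0.21644848]), 'wrist_torque': array([-0.00268427,  0.01549919,  0.02656611]), 'opening': 1.0006996998137931} 0.014
[[-0.896 -0.001  0.444]
 [-0.444  0.002 -0.896]
 [-0.    -1.    -0.002]]
```

View pics/both.png

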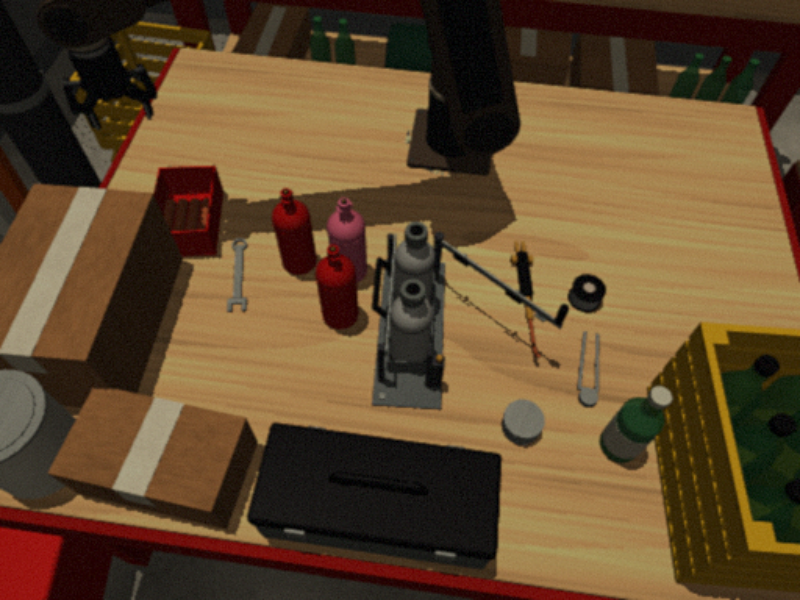

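View pics/top.png

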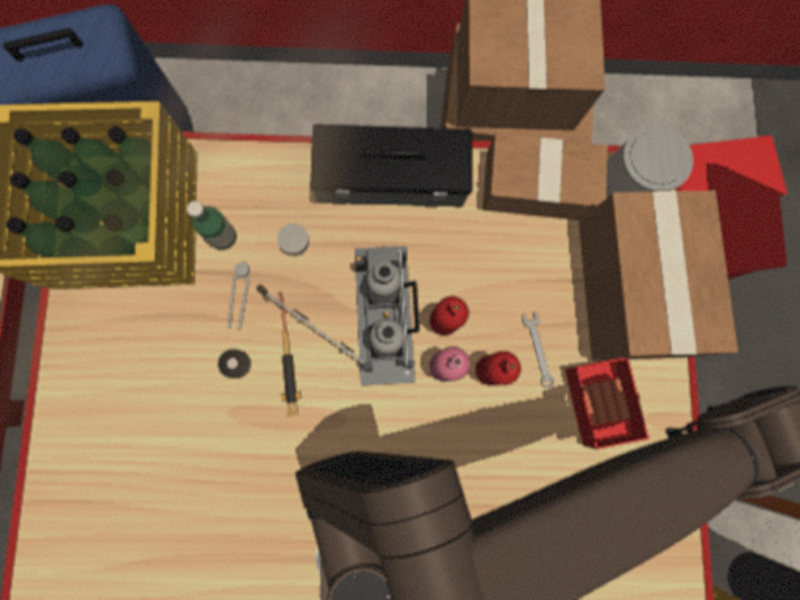

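```bash
python3 - <<'E'
from h import *
a=cv2.imread('pics/s0.png');b=cv2.imread('pics/t0.png')
A=cv2.resize(a[130:270,220:370],(0,0),fx=4,fy=4,interpolation=3)[:, :600]
B=cv2.resize(b[145:255,150:280],(0,0),fx=5,fy=5,interpolation=3)
cv2.imwrite('pics/A.png',A);cv2.imwrite('pics/B.png',B);print(A.shape,B.shape)
E
```

```text
(560, 600, 3) (550, 650, 3)
```

View pics/A.png

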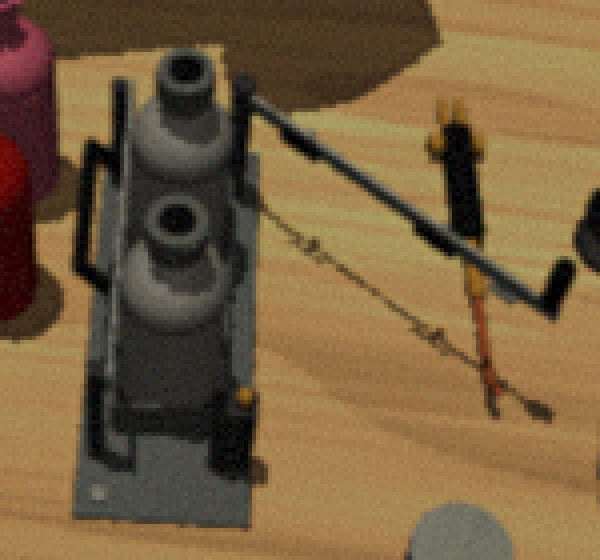

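View pics/B.png

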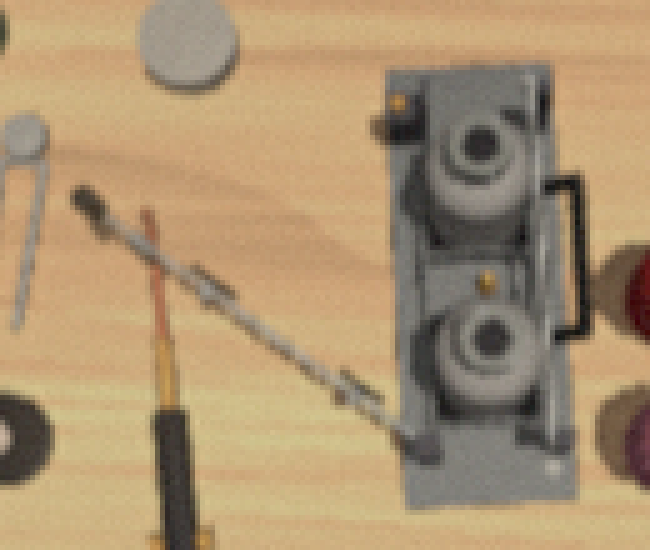

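```bash
cat >> h.py <<'E'
S=lambda x,y:(220+(x+.5)/4-.5,130+(y+.5)/4-.5)
T=lambda x,y:(150+(x+.5)/5-.5,145+(y+.5)/5-.5)
E
python3 - <<'E'
from h import *
a=read_camera('side');b=read_camera('top')
for n,s,t in [('farcap',(177,217),(480,146)),('hcap',(186,70),(490,340)),('knobtop',(565,266),(83,194)),('knobbot',(548,308),(100,216)),('plunger',(245,397),(397,102)),('hingetop',(243,82),(416,437)),('torchtip',(493,412),(147,210))]:
    print(n,tri(ray(a,*S(*s)),ray(b,*T(*t))).round(4), atz(a,*S(*s),.22).round(4),atz(b,*T(*t),.22).round(4))
for q in [(388,70),(551,66),(577,498),(407,508)]: print('base',atz(b,*T(*q),.006).round(4))
E
```

```text
farcap [ 0.577  -0.0273  0.2252] [ 0.5735 -0.0279  0.22  ] [ 0.5781 -0.027   0.22  ]
hcap [ 0.4577 -0.036   0.2224] [ 0.4558 -0.0365  0.22  ] [ 0.4579 -0.0356  0.22  ]
knobtop [0.5491 0.2227 0.1813] [0.5749 0.2133 0.22  ] [0.542  0.2146 0.22  ]
knobbot [0.5454 0.2241 0.1223] [0.6068 0.2029 0.22  ] [0.5287 0.2035 0.22  ]
plunger [0.6326 0.029  0.1048] [0.6932 0.027  0.22  ] [0.6047 0.025  0.22  ]
hingetop [0.4023 0.005  0.148 ] [0.4604 0.0021 0.22  ] [0.3986 0.0076 0.22  ]
torchtip [0.5696 0.2112 0.011 ] [0.6824 0.171  0.22  ] [0.533  0.1753 0.22  ]
base [0.6809 0.0404 0.006 ]
base [ 0.6873 -0.0814  0.006 ]
base [ 0.3679 -0.1046  0.006 ]
base [0.3586 0.0172 0.006 ]
```

{"method": "send_rows", "body": {"plan": [[[0,-0.3,0],[0,0,0]],[[0,-0.3,0],[0,0,0]],[[0,-0.3,0],[0,0,0]],[[0,-0.3,0],[0,0,0]],[[-0.27,0,-0.29],[0,0,0]],[[-0.27,0,-0.29],[0,0,0]],[[-0.27,0,-0.29],[0,0,0]],[[-0.27,0,-0.29],[0,0,0]],[[-0.27,0,-0.29],[0,0,0]],[[-0.27,0,-0.29],[0,0,0]],[[-0.27,0,-0.29],[0,0,0]],[[-0.27,0,-0.29],[0,0,0]]], "gripper": 0.3}}

```text
time: 1.4
eef_pos: [0.4083, -0.2384, 0.3682]
tcp_rot: [0.161, -0.689, 0.689, -0.161]
contact_force: [0.1, -1.2, -0.5]
opening: 0.695
```

{"method": "send_rows", "body": {"plan": [[[-0.27,0,-0.29],[0,0,0]],[[-0.27,0,-0.29],[0,0,0]],[[-0.27,0,-0.29],[0,0,0]],[[-0.27,0,-0.29],[0,0,0]],[[-0.27,0,-0.29],[0,0,0]],[[-0.27,0,-0.29],[0,0,0]],[[-0.27,0,-0.29],[0,0,0]],[[-0.27,0,-0.29],[0,0,0]],[[-0.27,0,-0.29],[0,0,0]],[[0,0,0],[0,-0.021,0]],[[0,0,0],[0,-0.021,0]],[[0,0,0],[0,-0.021,0]]]}}

```text
time: 2.6
eef_pos: [0.5304, 0.1704, 0.3678]
tcp_rot: [-0.296, 0.642, -0.642, 0.295]
contact_force: [0.7, -0.4, -0.2]
opening: 0.696
```

```bash
cat >> h.py <<'E'
def go(p,yaw=None):
    s=get_state();M=R.from_quat(s['tcp_rot']).as_matrix();d=M.T@(np.array(p)-s['eef_pos'])/.12
    y=np.arctan2(M[1,2],M[0,2]);print('t',s['time'],'pos',s['eef_pos'].round(4),'shift',d.round(3),'yaw',y.round(3),'q',s['qpos'].round(2),'F',s['contact_force'].round(1))
    if yaw is not None: print('turn y units',round(-(yaw-y)/(2*np.pi),4))
E
python3 - <<'E'
from h import *
go([.547,.2235,.26],-.579)
E
```

```text
t 2.6 pos [0.5304 0.1704 0.3678] shift [-0.426  0.898 -0.182] yaw -0.708 q [ 0.13 -0.05  1.69 -0.    1.51  0.84] F [ 0.7 -0.4 -0.2]
turn y units -0.0206
```

{"method": "send_rows", "body": {"plan": [[[-0.142,0.3,-0.061],[0,0,0]],[[-0.142,0.3,-0.061],[0,0,0]],[[-0.142,0.3,-0.061],[0,0,0]],[[0,0,0],[0,-0.02,0]],[[0,0,0],[0,0,0]]]}}

```text
time: 3.1
eef_pos: [0.5466, 0.2229, 0.2581]
tcp_rot: [-0.335, 0.624, -0.623, 0.332]
contact_force: [0.7, 0.6, 0.5]
opening: 0.7
```

```bash
python3 - <<'E'
from h import *
a=snap('side','s1.png');b=snap('top','t1.png')
go([.547,.2235,.162],-.579)
M=R.from_quat(get_state()['tcp_rot']).as_matrix();p=get_state()['eef_pos']
A=cv2.resize(a['img'][130:250,290:420],(0,0),fx=5,fy=5,interpolation=3)
B=cv2.resize(b['img'][120:240,100:230],(0,0),fx=5,fy=5,interpolation=3)
cv2.imwrite('pics/C.png',cv2.resize(np.hstack([A,B]),(800,370)))
for c in(a,b):print(P(c,p),P(c,[.547,.2235,.156]))
E
```

```text
t 3.2 pos [0.5479 0.2227 0.261 ] shift [-0.001  0.825 -0.011] yaw -0.592 q [ 0.21  0.08  1.75 -0.    1.31  0.81] F [0.4 0.3 0.2]
turn y units -0.0021
[368.68659927 178.19767672] [359.02182143 200.58548269]
[160.67535703 178.78113412] [167.59232855 185.50112137]
```

View pics/C.png

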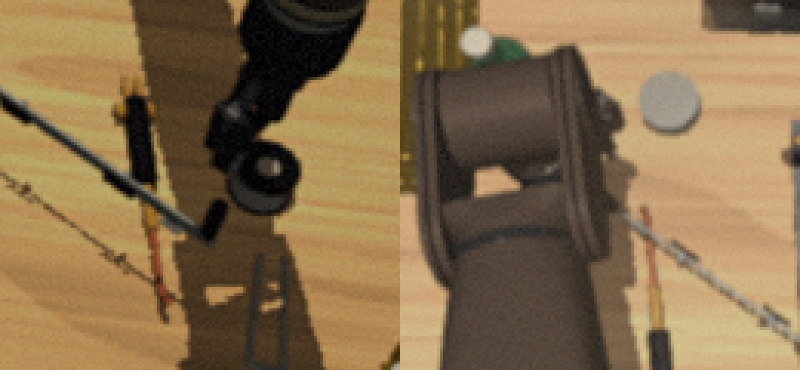

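{"method": "send_rows", "body": {"plan": [[[0,0.3,0],[0,0,0]],[[0,0.3,0],[0,0,0]],[[0,0.22,0],[0,0,0]],[[0,0,0],[0,0,0]]]}}

```text
time: 3.6
eef_pos: [0.5454, 0.2218, 0.1586]
tcp_rot: [-0.335, 0.625, -0.623, 0.33]
contact_force: [-0.2, -0.1, -0.3]
opening: 0.697
```

{"method": "send_rows", "body": {"plan": [[[0,0,0],[0,0,0]],[[0,0,0],[0,0,0]],[[0,0,0],[0,0,0]],[[0,0,0],[0,0,0]],[[0,0,0],[0,0,0]],[[0,0,0],[0,0,0]]], "gripper": 1.0, "grip_force": 25}}

```text
time: 4.2
eef_pos: [0.5491, 0.223, 0.1647]
tcp_rot: [0.332, -0.623, 0.624, -0.335]
contact_force: [-0.3, 0.3, 6.5]
opening: 0.169
```

```bash
python3 - <<'E'
from h import *
s=get_state();print(s['opening']*85,s['contact_force']);go([.547,.2235,.162],-.579)
p=s['eef_pos'];h=np.array([.4025,.003]);d=p[:2]-h;print(np.hypot(*d),np.arctan2(d[1],d[0])-.0726)
E
```

```text
14.336464033564395 [-0.30800678  0.33859723  6.48772797]
t 4.2 pos [0.5491 0.223  0.1647] shift [ 0.007  0.023 -0.017] yaw -0.59 q [ 0.21  0.16  1.84 -0.    1.14  0.8 ] F [-0.3  0.3  6.5]
turn y units -0.0017
0.2643950223419472 0.9104337121258321
```

{"method": "send_rows", "body": {"plan": [[[0,-0.03,0],[0,0,0]],[[0.0054,0,0.154],[0,0.0111,0]],[[0.0054,0,0.154],[0,0.0111,0]],[[0.0054,0,0.154],[0,0.0111,0]],[[0.0054,0,0.154],[0,0.0111,0]],[[0.0054,0,0.154],[0,0.0111,0]],[[0.0054,0,0.154],[0,0.0111,0]],[[0.0054,0,0.154],[0,0.0111,0]],[[0.0054,0,0.154],[0,0.0111,0]],[[0.0054,0,0.154],[0,0.0111,0]],[[0.0054,0,0.154],[0,0.0111,0]],[[0,0,0],[0,0,0]]]}}

```text
time: 5.4
eef_pos: [0.6551, 0.0745, 0.165]
tcp_rot: [0.099, -0.7, 0.7, -0.099]
contact_force: [2.0, 0.6, -0.3]
opening: 0.162
```

```bash
python3 - <<'E'
from h import *
s=get_state();print(s['opening']*85,s['contact_force']);go([.67,.0224,.162],-1.498)
p=s['eef_pos'];h=np.array([.4025,.003]);d=p[:2]-h;print(np.hypot(*d),np.arctan2(d[1],d[0])-.0726)
E
```

```text
13.802691645333567 [ 2.01107081  0.64782123 -0.27986212]
t 5.4 pos [0.6551 0.0745 0.165 ] shift [0.001 0.025 0.452] yaw -1.289 q [-0.04  0.3   1.67 -0.    1.17  1.25] F [ 2.   0.6 -0.3]
turn y units 0.0332
0.26252053296704003 0.20325032527640546
```

{"method": "send_rows", "body": {"plan": [[[0.0,0,0.066],[0,0.0048,0]],[[0.0,0,0.066],[0,0.0048,0]],[[0.0,0,0.066],[0,0.0048,0]],[[0.0,0,0.066],[0,0.0048,0]],[[0.0,0,0.044],[0,0.0032,0]],[[0.0,0,0.044],[0,0.0032,0]],[[0,0,0.022],[0,0.0016,0]],[[0,0,0.022],[0,0.0016,0]],[[0,0,0],[0,0,0]],[[0,0,0],[0,0,0]]]}}

```text
time: 6.4
eef_pos: [0.6635, 0.0308, 0.1651]
tcp_rot: [-0.037, 0.707, -0.706, 0.035]
contact_force: [-3.5, 1.8, -0.5]
opening: 0.159
```

```bash
python3 - <<'E'
from h import *
s=get_state();print(s['opening']*85,s['contact_force']);go([.67,.0224,.162],-1.498)
p=s['eef_pos'];h=np.array([.4025,.003]);d=p[:2]-h;print(np.hypot(*d),np.arctan2(d[1],d[0])-.0726)
E
```

```text
13.492665728880056 [-3.54834911  1.80384849 -0.53866359]
t 6.4 pos [0.6635 0.0308 0.1651] shift [-0.047  0.026  0.076] yaw -1.468 q [-0.11  0.31  1.65  0.    1.18  1.36] F [-3.5  1.8 -0.5]
turn y units 0.0048
0.26244605085165645 0.03365438211990826
```

{"method": "send_rows", "body": {"plan": [[[0,0,0.022],[0,0.0012,0]],[[0,0,0.022],[0,0.0012,0]],[[0,0,0.022],[0,0.0012,0]],[[0,0,0.022],[0,0.0012,0]],[[0,0,0],[0,0,0]],[[0,0,0],[0,0,0]]]}}

```text
time: 7.0
eef_pos: [0.6642, 0.0225, 0.165]
tcp_rot: [-0.026, 0.709, -0.704, 0.024]
contact_force: [-5.0, 9.5, -0.6]
opening: 0.163
```

```bash
python3 - <<'E'
from h import *
s=get_state();print(s['opening']*85,s['contact_force']);go([.67,.0224,.162],-1.498)
p=s['eef_pos'];h=np.array([.4025,.003]);d=p[:2]-h;print(np.hypot(*d),np.arctan2(d[1],d[0])-.0726)
E
```

```text
13.89723877393906 [-5.0125751   9.46358696 -0.63656223]
t 7.0 pos [0.6642 0.0225 0.165 ] shift [-0.048  0.025  0.005] yaw -1.499 q [-0.12  0.32  1.65  0.01  1.18  1.38] F [-5.   9.5 -0.6]
turn y units -0.0002
0.26246541671502627 0.001866397364913605
```

{"method": "send_rows", "body": {"plan": [[[0,0,0.016],[0,0,0]],[[0,0,0.016],[0,0,0]],[[0,0,0],[0,0,0]]]}}

```text
time: 7.3
eef_pos: [0.6643, 0.0222, 0.165]
tcp_rot: [-0.026, 0.712, -0.702, 0.024]
contact_force: [-4.8, 17.9, 0.0]
opening: 0.166
```

{"method": "send_rows", "body": {"plan": [[[0,0,0.016],[0,0,0]],[[0,0,0.016],[0,0,0]],[[0,0,0],[0,0,0]]]}}

```text
time: 7.6
eef_pos: [0.6643, 0.022, 0.165]
tcp_rot: [-0.027, 0.714, -0.699, 0.024]
contact_force: [-5.8, 25.7, 1.0]
opening: 0.163
```

{"method": "send_rows", "body": {"plan": [[[0,0,0.016],[0,0,0]],[[0,0,0.016],[0,0,0]],[[0,0,0],[0,0,0]]]}}

```text
time: 7.9
eef_pos: [0.6642, 0.0218, 0.1649]
tcp_rot: [-0.027, 0.716, -0.697, 0.024]
contact_force: [-6.1, 32.6, 0.4]
opening: 0.164
```

{"method": "send_rows", "body": {"plan": [[[0,0,-0.04],[0,0,0]],[[0,0,-0.04],[0,0,0]],[[0,0,-0.015],[0,0,0]],[[0,0,0],[0,0,0]]]}}

```text
time: 8.3
eef_pos: [0.6642, 0.0225, 0.165]
tcp_rot: [-0.027, 0.709, -0.704, 0.025]
contact_force: [-5.3, 9.4, 0.2]
opening: 0.165
```

{"method": "send_rows", "body": {"plan": [[[0,0,0],[0,0,0]],[[0,0,0],[0,0,0]],[[0,0,0],[0,0,0]],[[0,0,0],[0,0,0]],[[0,-0.25,0],[0,0,0]],[[0,-0.3,0],[0,0,0]],[[0,-0.3,0],[0,0,0]],[[0,-0.3,0],[0,0,0]],[[0,-0.3,0],[0,0,0]],[[0,-0.3,0],[0,0,0]],[[0,0,0],[0,0,0]]], "gripper": 0.4}}

```text
time: 9.4
eef_pos: [0.6675, 0.0187, 0.3842]
tcp_rot: [0.02, -0.706, 0.708, -0.03]
contact_force: [-0.5, -0.4, 1.1]
opening: 0.599
```

```bash
python3 - <<'E'
from h import *
a=snap('side','s2.png');b=snap('top','t2.png')
go([.577,-.0273,.3],-1.498)
A=cv2.resize(a['img'][130:270,220:350],(0,0),fx=4,fy=4,interpolation=3)
B=cv2.resize(b['img'][130:270,170:300],(0,0),fx=4,fy=4,interpolation=3)
cv2.imwrite('pics/D.png',cv2.resize(np.hstack([A,B]),(796,429)))
E
```

```text
t 9.5 pos [0.6659 0.019  0.3771] shift [0.769 0.64  0.33 ] yaw -1.499 q [-0.12  0.2   1.41 -0.    1.53  1.38] F [ 0.2 -0.6 -1. ]
turn y units -0.0001
```

View pics/D.png

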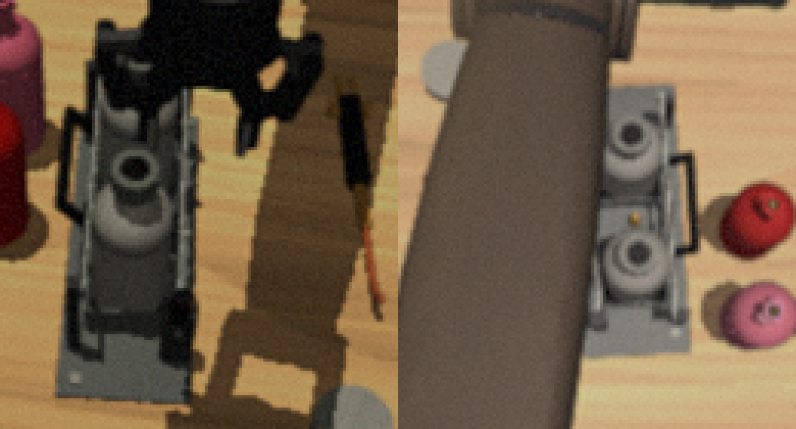

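{"method": "send_rows", "body": {"plan": [[[0.256,0,0.11],[0,0,0]],[[0.256,0,0.11],[0,0,0]],[[0.256,0,0.11],[0,0,0]],[[0,0.1,0],[0,-0.023,0]],[[0,0.1,0],[0,-0.023,0]],[[0,0.1,0],[0,-0.023,0]],[[0,0.1,0],[0,-0.023,0]],[[0,0,0],[0,-0.023,0]],[[0,0,0],[0,-0.023,0]],[[0,0,0],[0,-0.023,0]],[[0,0,0],[0,-0.023,0]],[[0,0,0],[0,-0.023,0]]], "gripper": 0.25}}

```text
time: 10.7
eef_pos: [0.5755, -0.0268, 0.3247]
tcp_rot: [-0.451, 0.547, -0.544, 0.449]
contact_force: [-0.0, 0.5, -1.4]
opening: 0.751
```

```bash
python3 - <<'E'
from h import *
a=snap('side','s3.png');b=snap('top','t3.png')
go([.577,-.0273,.208],-.05)
k=[.6642,.0225,.156]
for c in (a,b): print(P(c,k),P(c,[.577,-.0273,.2235]),P(c,get_state()['eef_pos']))
A=cv2.resize(a['img'][140:260,220:330],(0,0),fx=4,fy=4,interpolation=3)
B=cv2.resize(b['img'][120:240,180:290],(0,0),fx=4,fy=4,interpolation=3)
cv2.imwrite('pics/E.png',cv2.resize(np.hstack([A,B]),(792,432)))
E
```

```text
t 10.8 pos [ 0.5756 -0.0268  0.3249] shift [0.002 0.974 0.016] yaw -0.198 q [-0.22  0.01  1.7  -0.    1.43 -0.02] F [ 0.  -0.   0.3]
turn y units -0.0236
[278.52741843 230.23663941] [263.99177092 184.27692792] [265.73044415 159.11452032]
[230.86242249 152.09520304] [245.69492133 173.90930165] [246.09278353 166.717244  ]
```

View pics/E.png

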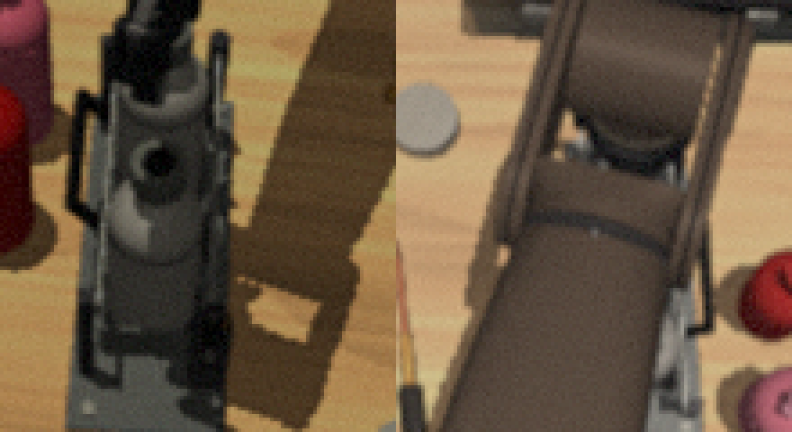

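{"method": "send_rows", "body": {"plan": [[[0.002,0.25,0.008],[0,0,0]],[[0,0.25,0.008],[0,0,0]],[[0,0.25,0],[0,0,0]],[[0,0.12,0],[0,0,0]],[[0,0.1,0],[0,0,0]],[[0,0,0],[0,0,0]]]}}

```text
time: 11.4
eef_pos: [0.5773, -0.0272, 0.2093]
tcp_rot: [-0.449, 0.548, -0.546, 0.447]
contact_force: [-0.6, 0.3, -0.3]
opening: 0.75
```

{"method": "send_rows", "body": {"plan": [[[0,0,0],[0,0,0]],[[0,0,0],[0,0,0]],[[0,0,0],[0,0,0]],[[0,0,0],[0,0,0]],[[0,0,0],[0,0,0]],[[0,0,0],[0,0,0]]], "gripper": 1.0, "grip_force": 30}}

```text
time: 12.0
eef_pos: [0.5793, -0.0275, 0.2133]
tcp_rot: [0.447, -0.546, 0.548, -0.449]
contact_force: [-0.7, 0.7, 5.7]
opening: 0.421
```

```bash
python3 - <<'E'
from h import *
s=get_state();print(s['opening']*85,s['contact_force'],s['wrist_torque']);go([.577,-.0273,.208])
E
```

```text
35.82089929572309 [-0.72924416  0.68685455  5.69364602] [ 0.0862221   0.0864989  -0.01407863]
t 12.0 pos [ 0.5793 -0.0275  0.2133] shift [ 0.002  0.044 -0.019] yaw -0.198 q [-0.22  0.09  1.83  0.    1.22 -0.02] F [-0.7  0.7  5.7]
```

{"method": "send_rows", "body": {"plan": [[[0,-0.03,0],[0,0,0]],[[0,0,0],[0,0,0]]]}}

```text
time: 12.2
eef_pos: [0.578, -0.0274, 0.2145]
tcp_rot: [-0.448, 0.547, -0.547, 0.448]
contact_force: [-0.2, 0.3, 0.0]
opening: 0.416
```

```bash
python3 - <<'E'
from h import *
s=get_state();print(s['opening']*85,s['contact_force'],s['wrist_torque'],s['joint_efforts'][5]);go([.577,-.0273,.208])
E
```

```text
35.362625987640214 [-0.18059591  0.33667471  0.03528962] [-0.0394912  -0.05161217 -0.03420618] 0.000697934883646667
t 12.2 pos [ 0.578  -0.0274  0.2145] shift [ 0.001  0.054 -0.008] yaw -0.197 q [-0.22  0.08  1.83 -0.    1.23 -0.03] F [-0.2  0.3  0. ]
```

{"method": "send_rows", "body": {"plan": [[[0,0,0],[0,-0.01,0]],[[0,0,0],[0,-0.01,0]],[[0,0,0],[0,-0.01,0]],[[0,0,0],[0,-0.01,0]],[[0,0,0],[0,-0.01,0]]]}}

```text
time: 12.7
eef_pos: [0.5777, -0.0273, 0.2139]
tcp_rot: [0.529, -0.47, 0.469, -0.529]
contact_force: [-0.0, 0.2, -0.7]
opening: 0.42
```

```bash
python3 - <<'E'
from h import *
s=get_state();print(s['opening']*85,s['contact_force'],s['wrist_torque'],s['joint_efforts'][5]);go([.577,-.0273,.208])
E
```

```text
35.73757898475642 [-0.01983512  0.15311175 -0.70005832] [-0.019587    0.04200475 -0.03335966] 0.33259760588407516
t 12.7 pos [ 0.5777 -0.0273  0.2139] shift [-0.001  0.049 -0.006] yaw 0.119 q [-0.22  0.08  1.83 -0.    1.23 -0.34] F [-0.   0.2 -0.7]
```

{"method": "send_rows", "body": {"plan": [[[0,0,0],[0,-0.01,0]],[[0,0,0],[0,-0.01,0]]]}}

```text
time: 12.9
eef_pos: [0.5777, -0.0273, 0.2139]
tcp_rot: [0.558, -0.436, 0.435, -0.557]
contact_force: [-0.3, 0.1, -0.9]
opening: 0.419
```

```bash
python3 - <<'E'
from h import *
for i in range(3):
    s=get_state();print(s['time'],s['contact_force'].round(2),s['wrist_torque'].round(3),s['joint_efforts'][5].round(3),s['dq'][5].round(3));read_camera('top')
E
```

```text
12.9 [-0.3   0.08 -0.87] [-0.016 -0.055 -0.003] 0.333 -0.621
12.95 [-0.3   0.61 -1.08] [-0.038 -0.034 -0.021] -0.095 0.125
13.0 [ 0.29 -0.08  0.28] [0.009 0.076 0.008] -0.184 0.047
```

{"method": "send_rows", "body": {"plan": [[[0,0,0],[0,0.01,0]],[[0,0,0],[0,0.01,0]],[[0,0,0],[0,0.01,0]],[[0,0,0],[0,0.01,0]],[[0,0,0],[0,0.01,0]],[[0,0,0],[0,0.01,0]],[[0,0,0],[0,0.01,0]],[[0,0,0],[0,0.01,0]],[[0,0,0],[0,0.01,0]],[[0,0,0],[0,0.01,0]]]}}

```text
time: 14.05
eef_pos: [0.578, -0.0276, 0.2144]
tcp_rot: [0.394, -0.587, 0.587, -0.394]
contact_force: [-0.3, -1.5, -0.2]
opening: 0.422
```

```bash
python3 - <<'E'
from h import *
for i in range(3):
    s=get_state();print(s['time'],s['contact_force'].round(2),s['wrist_torque'].round(3),s['joint_efforts'][5].round(3),s['dq'][5].round(3));read_camera('top')
E
```

```text
14.05 [-0.29 -1.47 -0.24] [-0.111  0.026  0.441] 0.059 0.609
14.1 [-0.34 -0.66 -1.17] [-0.097  0.018  0.255] 0.349 -0.125
14.15 [-0.7  -0.7  -1.41] [-0.228  0.004  0.265] 0.417 -0.047
```

{"method": "send_rows", "body": {"plan": [[[0,0,0],[0,-0.022,0]],[[0,0,0],[0,-0.022,0]],[[0,0,0],[0,-0.022,0]],[[0,0,0],[0,-0.022,0]],[[0,0,0],[0,-0.022,0]],[[0,0,0],[0,-0.022,0]],[[0,0,0],[0,-0.022,0]],[[0,0,0],[0,-0.022,0]],[[0,0,0],[0,-0.022,0]],[[0,0,0],[0,-0.022,0]],[[0,0,0],[0,-0.022,0]],[[0,0,0],[0,-0.022,0]]]}}

```text
time: 15.4
eef_pos: [0.5781, -0.0272, 0.2146]
tcp_rot: [-0.699, 0.103, -0.103, 0.7]
contact_force: [0.2, 1.2, -0.4]
opening: 0.419
```

```bash
python3 - <<'E'
from h import *
for i in range(2):
    s=get_state();print(s['time'],s['contact_force'].round(2),s['wrist_torque'].round(3),s['joint_efforts'][5].round(3),s['dq'][5].round(3));read_camera('top')
go([.578,-.0275,.3])
E
```

```text
15.4 [ 0.17  1.18 -0.44] [0.001 0.06  0.035] 0.732 -1.368
15.45 [-0.05  1.73 -0.01] [-0.069  0.042 -0.04 ] -0.209 0.276
t 15.5 pos [ 0.5781 -0.0272  0.2146] shift [-0.    -0.712 -0.002] yaw 1.273 q [-0.22  0.08  1.83  0.    1.23 -1.5 ] F [-0.6  0.2 -0.1]
```

{"method": "send_rows", "body": {"plan": [[[0,-0.01,0],[0,0,0]],[[0,-0.01,0],[0,0,0]],[[0,-0.01,0],[0,0,0]],[[0,-0.01,0],[0,0,0]]]}}

```text
time: 15.9
eef_pos: [0.5782, -0.0273, 0.2197]
tcp_rot: [-0.699, 0.105, -0.105, 0.699]
contact_force: [-0.1, 0.2, -0.4]
opening: 0.419
```

{"method": "send_rows", "body": {"plan": [[[0,-0.05,0],[0,0,0]],[[0,-0.08,0],[0,0,0]],[[0,-0.1,0],[0,0,0]],[[0,-0.1,0],[0,0,0]],[[0,-0.1,0],[0,0,0]],[[0,-0.1,0],[0,0,0]],[[0,-0.1,0],[0,0,0]],[[0,-0.1,0],[0,0,0]],[[0,-0.05,0],[0,0,0]],[[0,0,0],[0,0,0]],[[0,0,0],[0,0,0]],[[0,0,0],[0,0,0]]]}}

```text
time: 17.1
eef_pos: [0.5778, -0.0273, 0.3121]
tcp_rot: [-0.699, 0.106, -0.104, 0.699]
contact_force: [-0.7, 0.3, -1.6]
opening: 0.421
```

```bash
python3 - <<'E'
from h import *
a=snap('side','s4.png');b=snap('top','t4.png')
s=get_state();print(s['opening']*85,s['contact_force'],s['eef_pos'],s['dq'].round(3))
for c in (a,): print(P(c,[.6642,.0225,.156]),P(c,[.578,-.0273,.219]),P(c,[.578,-.0273,.325]))
A=cv2.resize(a['img'][110:250,210:350],(0,0),fx=4,fy=4,interpolation=3)
cv2.imwrite('pics/F.png',A)
E
```

```text
36.3900353301761 [-0.2751035   0.42931858 -0.22045871] [ 0.57785243 -0.02727769  0.31219549] [ 0.    -0.002 -0.003 -0.001 -0.001  0.001]
[278.52741843 230.23663941] [263.88404734 185.60566301] [265.37982183 159.91834856]
```

View pics/F.png

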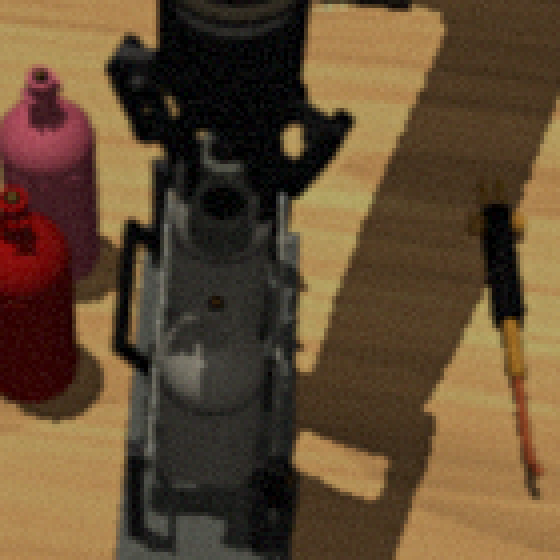

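```bash
python3 -c "
from plant import *
print(sign_off());s=get_state();print(s['time'],s['opening'],s['eef_pos'])"
```

```text
the job is handed in; nothing more can be done
None
the job is handed in; nothing more can be done
```

I shut the keeper bar, unscrewed the knob-end cylinder's cap and handed the job in at about 17 s of the 61 s allowed, with the cap still in the gripper. No verdict was reported.

- **Keeper bar:** I pinched the knob and swung it round. The resistance reached about 9 N and then came up against a hard stop at 33 N, at a computed angle of about 0.00 rad. I felt no clear click. The pictures taken after release show the bar lying along the cylinder fronts. In the last one the knob was about 2.5 px from its expected place, on the shut side.
- **Thread:** Clockwise met a stop at about 0.26 to 0.44 N m, and counter-clockwise ran free at about 0. So this cylinder has a right-hand thread. I turned the cap about 1.66 rad counter-clockwise, and it lifted with almost no force.
- **Final state:** The cap is straight above its cylinder, raised about 98 mm from home, which puts its lower edge about 80 mm above the neck. The gripper was still, at an opening of 36 mm. The last picture shows the cap in the jaws and the bare valve below it.
- **Not measured:** I didn't measure the other cylinder, its cap or the bystanders at the end. I never touched them, and those visible in the last picture look unmoved. The gripper partly hides the other cylinder's cap.

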